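# Fill the vacant cell of the cacao sample crate

## Robot

A 6-joint arm with a two-finger parallel gripper is mounted at the origin on the work surface. World frame = base frame: x ahead of the robot, y to its left, z up, the work surface at z = 0. Lengths are in mm, angles in rad, forces in N, time in s.
With the tool pointing down it reaches from about 400 to 825 mm from the base axis. Payload 7 kg.
Tool frame: the origin (TCP) lies at the very end of the fingers, on their centre line; the grasp point (between the pads) lies 19 mm behind it; z points along the fingers, y is the line along which they close (so a half turn about z gives the same grasp; the last joint's range is limited). The gripper opens to 88 mm and grips with 3 to 60 N. Pads are 19 mm wide; open, the fingers measure 130 mm over their backs; the gripper's body (78 mm by 193 mm) begins 47 mm behind the grasp point.
Start: joints at [1.395, 0.359, 0.012, 0, -1.224, -0.288], TCP at [301.966, 603.665, 226.561] pointing down, gripper open.
Joint ranges: [-3.07, 3.07], [-1.43, 2.12], [-1.02, 1.25], [-3.03, 1.67], [-3.05, -0], [-3.03, 3.03]. Speed limits (rad/s): [2.39, 2.39, 3.01, 3.14, 3.14, 3.14].

## Interface

Orientations are given as a unit quaternion [x, y, z, w].
In Python, from plant import bot gives the robot as it stands. Calls block until the motion is done:
- bot.move_ptp(position, orientation): joint-space move of the TCP to a pose.
- bot.line_to(position, velocity=150, ori=None): straight line of the TCP; ori=None keeps the orientation; velocity is the mean speed in mm/s.
- bot.move_joints(angles): joint-space move.
- bot.move_gripper(opening, force=None): finger opening in mm; force is the grip in N (None keeps the last); returns when the fingers have stopped.
- bot.pause(seconds).
- bot.solve_ik(position, orientation): joint angles nearest the present ones, or None.
- bot.read_state(): the state.
- bot.camera(name): name is "side" or "top" or "wrist"; returns the picture (420x560x3 uint8, red, green, blue); there is no depth.
- bot.get_calibration(name): a dict with "fx", "fy", "cx", "cy" (pixels), "view" (4x4, takes a point from world to camera coordinates); the wrist camera has in their place "T_tool_cam" (4x4, takes a point from camera to tool coordinates, whose origin is the TCP and whose axes are the flange's). Camera axes: x right, y up, looking along -z (the intrinsics and any distortion apply to the point x, -y, -z); pixel columns grow to the right and rows downward; lengths in mm; the calibration is good to about 2 mm. A picture is of the moment at which its call begins: read the wrist's pose just before it. get_calibration takes no time and is no camera call.
A pose or a line that the arm cannot do raises bot.Unreachable and nothing moves.
- bot.close_job(): hands the job in; it is judged then, once.
The state is a dict: "t": time; "joint_pos": joint angles; "qvel": joint speeds; "tau": joint torques, N m; "tcp_pos": TCP position; "eef_rot": TCP orientation; "contact_force": force on the tool from outside, world axes, zero at the start; "moment": the same for the moment, N m; "width": finger opening in mm; "finger_force": force on a finger pad.
Only numpy, scipy, OpenCV 4.12 (cv2) and the standard library are available. Lean on these libraries where they do the work, as an engineer would, in place of code of your own. Each camera call takes 0.05 s, during which the arm holds its last target. There are 200 camera calls.

## Task

The wooden sample crate on the cacao sorter's table has six cells and only one is vacant, with just a cork disc on its floor. First dip the tips of the empty gripper's fingers into that cell and touch the cork to make sure the cell is free; then take the small steel tin with the wooden knob that stands outside the crate (not the wider pot with the same knob) and set it down upright in that cell, flat on the cork, without dropping it.

Things in the scene. Friction and masses are not known exactly. Their poses are not given: they have to be found in the camera images.
- crate: Open wooden crate, fixed, 174 mm (its x) by 258 mm (its y), 34 mm high; walls, dividers and floor 6 mm thick. 2 cells along x by 3 along y, each 78 mm square inside, centres 84 mm apart. Origin: centre of the underside; z up. Five cells hold loose tins just like tin, standing on the floor (knob tops 70 mm above the table); which cell is vacant varies.
- cork: Rigid cork disc, 66 mm across, 10 mm thick, fixed mid-floor in the only vacant cell. Origin: centre of its underside, 6 mm above the table; z up. Its top, to be touched and on which the tin must stand, is 10 mm above the origin, 16 mm above the table, 18 mm below the crate's rim.
- tin: Loose round steel tin, 58 mm across, 34 mm tall, with an upright dark wooden knob on the lid's centre, 24 mm across, 30 mm tall (64 mm in all); 0.10 to 0.21 kg. Origin: centre of its underside; z up. Stands right of the crate near a wider pot (93 mm across, same knob) and an amber jar (60 mm across, 75 mm tall, no knob), places swapped at random; 45 mm clear around it.
There are look-alikes about, which are no part of the job. Leave any purple look-alike of the tin alone.

How it is judged:
By the outcome, as a careful person would: the job done as asked, in the order asked, and still so for the second after the job is handed in, with the robot touching nothing.
It also fails if it takes over 48 s, if anything falls off the work surface, if the arm or the gripper's body presses on something with over 40 N, if the wrist force passes 120 N, or if a joint passes its speed limit or range.

## Working session

There is one attempt and no reset: what is moved stays moved. The work goes in short steps, each a Python script; the robot and the scene stay as the last script left them, time stands still between calls to the robot, and variables do not carry over. Pictures are saved under pics/ and viewed, at most 10 in all, crops included, and the job is handed in when it is done.

```bash
ls; mkdir -p pics; python3 - <<'E'
from plant import bot
import cv2, numpy as np
for n in ("top","side"):
    im=bot.camera(n); cv2.imwrite(f"pics/{n}0.png",im[:,:,::-1])
    print(n,{k:np.round(v,3).tolist() if not isinstance(v,str) else v for k,v in bot.get_calibration(n).items()})
s=bot.read_state(); print(s)
print(bot.get_calibration("wrist"))
E
```

```text
pics
top {'fx': 425.634, 'fy': 425.634, 'cx': 280.696, 'cy': 208.072, 'view': [[-0.006, -1.0, 0.014, -40.288], [0.994, -0.005, 0.106, -557.711], [-0.106, 0.014, 0.994, -918.865], [0.0, 0.0, 0.0, 1.0]]}
side {'fx': 462.698, 'fy': 462.698, 'cx': 276.404, 'cy': 204.686, 'view': [[0.93, -0.367, 0.006, -533.246], [0.274, 0.705, 0.654, -162.536], [-0.244, -0.607, 0.756, -1004.378], [0.0, 0.0, 0.0, 1.0]]}
{'t': 0.1, 'joint_pos': array([ 1.39508450e+00,  3.59317435e-01,  1.11645706e-02, -3.13457498e-04,
       -1.22408165e+00, -2.88092920e-01]), 'qvel': array([ 0.00031434, -0.00275794,  0.00036662,  0.00107672,  0.0012001 ,
       -0.00218537]), 'tau': array([-9.62793092e-04, -5.84160590e+01,  2.93751991e+01,  7.01553985e+00,
        1.02136118e-02, -5.91985963e-05]), 'tcp_pos': array([301.79748639, 603.29814382, 225.72020802]), 'eef_rot': array([ 9.73218407e-01, -2.29881259e-01, -1.06746603e-04,  7.26233929e-04]), 'contact_force': array([ 0.34416698, -0.28031423, -0.95438589]), 'moment': array([-0.048775  , -0.00584283,  0.06376516]), 'finger_force': 0.0, 'width': 87.45735016037584}
{'fx': 369.8064614631123, 'fy': 369.8064614631123, 'cx': 277.64315871395104, 'cy': 206.0273537116354, 'T_tool_cam': array([[ 3.32525245e-04,  9.57299976e-01,  2.89096256e-01,
         7.75547193e+01],
       [ 9.99999928e-01, -2.65609356e-04, -2.70696662e-04,
         1.10535760e-01],
       [-1.82351237e-04,  2.89096325e-01, -9.57299996e-01,
        -1.57073615e+02],
       [ 0.00000000e+00,  0.00000000e+00,  0.00000000e+00,
         1.00000000e+00]])}
```

View pics/top0.png

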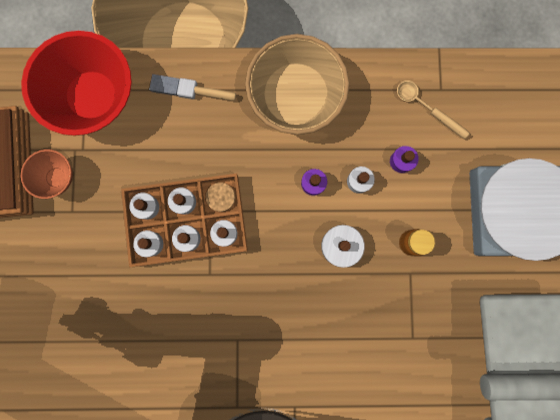

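View pics/side0.png

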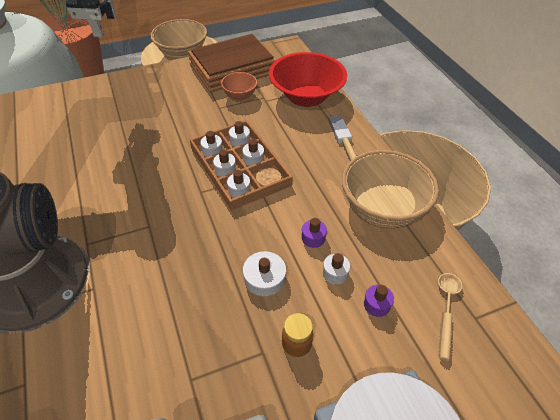

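The top view shows these things that could be taken for the tin:
- **Small steel tin:** top (361,180), side (336,268), outside the crate. This matches the description.
- **Purple look-alikes:** top (314,182) and (405,159).
- **Wider pot:** top (344,246).
- **Five crate tins:** around top (145–225, 200–245).
- **Amber jar:** top (420,242).

The vacant cell with the cork is at top (220,196), side (268,178). I choose the tin at (361,180).

```bash
cat > h.py <<'E'
import numpy as np, cv2
from plant import bot
def ray(n,u,v,T=None):
    c=bot.get_calibration(n)
    M=T if T is not None else np.linalg.inv(np.array(c["view"]))
    d=np.array([(u-c["cx"])/c["fx"],-(v-c["cy"])/c["fy"],-1.])
    return M[:3,3],M[:3,:3]@d
def onz(n,u,v,z,T=None):
    o,d=ray(n,u,v,T); return o+d*(z-o[2])/d[2]
def tri(a,b):
    A=[];y=[]
    for o,d in (a,b):
        d=d/np.linalg.norm(d);P=np.eye(3)-np.outer(d,d);A.append(P);y.append(P@o)
    return np.linalg.lstsq(np.vstack(A),np.hstack(y),rcond=None)[0]
def blob(mask,off=(0,0)):
    n,l,s,c=cv2.connectedComponentsWithStats(mask.astype(np.uint8))
    i=1+np.argmax(s[1:,4]); return c[i]+off,s[i,4],(l==i)
E
python3 - <<'E'
from h import *
T=cv2.imread("pics/top0.png");S=cv2.imread("pics/side0.png")
P={}
for n,im,(u,v) in (("top",T,(361,180)),("side",S,(336,265))):
    c=im[v-20:v+20,u-20:u+20].astype(int); o=(u-20,v-20)
    k,a,_=blob(c.max(2)<95,o)
    st,a2,_=blob((c.min(2)>95)&(c.max(2)-c.min(2)<40),o)
    P[n]=k; print(n,"knob",k,a,"steel",st,a2)
    if n=="top":
        m=((c.min(2)>95)&(c.max(2)-c.min(2)<40)).astype(np.uint8)
        cn=max(cv2.findContours(m,0,2)[0],key=cv2.contourArea)
        (x,y),r=cv2.minEnclosingCircle(cn); print("circ",x+o[0],y+o[1],r,onz(n,x+o[0],y+o[1],30), "diam",2*r*900/425)
print("tri knob",tri(ray("top",*P["top"]),ray("side",*P["side"])))
for n in P: print(n,onz(n,*P[n],50))
# cork
for n,im,(u,v) in (("top",T,(220,196)),("side",S,(268,178))):
    c=cv2.cvtColor(im,cv2.COLOR_BGR2HSV)[v-17:v+17,u-17:u+17]
    k,a,_=blob(c[:,:,2]>150,(u-17,v-17)); print("cork",n,k,a,onz(n,*k,16)); P["c"+n]=k
print("tri cork",tri(ray("top",*P["ctop"]),ray("side",*P["cside"])))
# crate
h=cv2.cvtColor(T,cv2.COLOR_BGR2HSV)[165:275,110:260]
print(h[25:35,8],h[100-60,75])
vis=[cv2.resize(T[160:275,110:265],None,fx=2.5,fy=2.5,interpolation=2),cv2.resize(T[120:235,290:445],None,fx=2.5,fy=2.5,interpolation=2)]
cv2.imwrite("pics/crop1.png",np.hstack(vis))
E
```

```text
top knob [362.56578947 178.03947368] 76 steel [359.66666667 179.58057395] 453
circ 360.37096786499023 179.81451606750488 14.010848045349121 [ 620.59832799 -222.91902004   30.        ] diam 59.34006230971392
side knob [336.70512821 263.66666667] 78 steel [335.35363458 270.42632613] 509
tri knob [ 622.79667551 -226.05341892   38.73132881]
top [ 621.07866102 -223.77374207   50.        ]
side [ 618.06239681 -232.32385496   50.        ]
cork top [220.62162162 195.99205087] 629 [587.08230375  92.42211708  16.        ]
cork side [266.30985915 177.95774648] 426 [579.86632036  87.9403118   16.        ]
tri cork [585.17613533  94.00834052   8.86715844]
[[ 15 133 171]
 [ 15 131 170]
 [ 15 129 168]
 [ 16 134 162]
 [ 16 131 160]
 [ 16 133 163]
 [ 16 131 166]
 [ 16 131 168]
 [ 16 131 169]
 [ 16 131 166]] [ 30   1 172]
```

View pics/crop1.png

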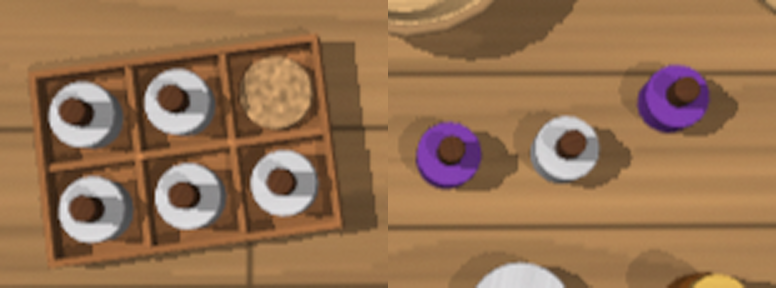

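The crop confirms the small steel tin, knob at top (362,178), with purple look-alikes on either side. The cork is in the crate's far right cell, at top (220,196). Next I measure the crate's yaw and look from the wrist above the cell.

```bash
cat >> h.py <<'E'
from scipy.spatial.transform import Rotation as Ro
def down(a): return [float(np.cos(a/2)),float(np.sin(a/2)),0.,0.]
def wristT():
    s=bot.read_state(); W=np.eye(4); W[:3,:3]=Ro.from_quat(s["eef_rot"]).as_matrix(); W[:3,3]=s["tcp_pos"]
    return W@np.array(bot.get_calibration("wrist")["T_tool_cam"])
E
python3 - <<'E'
from h import *
C=np.array([onz("top",u,v,34)[:2] for u,v in ((123.2,188.8),(236.8,174.8),(246.4,250.8),(130,266.8))])
e=[C[(i+1)%4]-C[i] for i in range(4)]
print("sides",[np.linalg.norm(x) for x in e],"centre",C.mean(0))
y=(e[2]-e[0]); x=(e[3]-e[1]); 
yaw=[np.arctan2(-y[0],y[1]),np.arctan2(x[1],x[0])]; print("yaw",yaw)
a=np.mean(yaw); R=np.array([[np.cos(a),-np.sin(a)],[np.sin(a),np.cos(a)]])
print("cell",C.mean(0)+R@[42,-84])
bot.move_ptp([586,92,160],down(a)); bot.move_gripper(0,10)
T=wristT(); im=bot.camera("wrist"); np.save("T1.npy",T)
cv2.imwrite("pics/w1.png",im[:,:,::-1]); s=bot.read_state(); print(s["t"],s["tcp_pos"],s["joint_pos"],s["contact_force"])
for z in(16,34):
  c=bot.get_calibration("wrist");p=np.linalg.inv(T)@[586,92,z,1]; print(c["cx"]-c["fx"]*p[0]/p[2],c["cy"]+c["fy"]*p[1]/p[2])
E
```

```text
sides [np.float64(253.38067812581713), np.float64(170.51163827157828), np.float64(255.16514336357375), np.float64(172.83715558940696)] centre [531.76052134 169.67277447]
yaw [np.float64(0.1257387170969125), np.float64(0.12328650695413847)]
cell [583.86742575  91.53910367]
3.6917 [586.00192169  91.98512067 160.03791024] [ 4.84971385e-01  2.76644985e-01 -2.66114047e-01  1.85384989e-05
 -1.02798533e+00  1.21034083e+00] [ 0.00451043  0.08017365 -0.17835385]
277.9382116321633 190.8498042792287
277.9573947253457 196.51794166578645
```

View pics/w1.png

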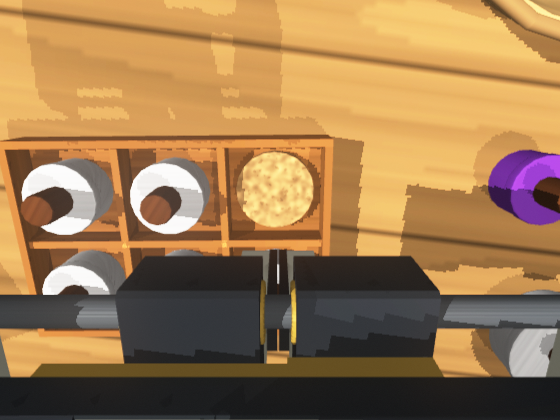

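The wrist view shows the cork at (275,189), about 2 mm from the prediction at (278,191). Yaw and crate size agree with the given figures. Now I touch the cork, then look at the tin.

```bash
python3 - <<'E'
from h import *
f=lambda: bot.read_state()
bot.line_to([587,93.5,60],200); bot.line_to([587,93.5,22],80); bot.pause(.15)
b=f()["contact_force"][2]; z=22; hit=False
while z>11 and not hit:
    z-=1; bot.line_to([587,93.5,z],25); s=f(); d=s["contact_force"][2]-b
    hit=d>4
bot.pause(.1); s=f(); print("touch",hit,z,s["tcp_pos"],s["contact_force"]-[0,0,b],s["t"])
bot.line_to([587,93.5,150],200)
if hit:
    bot.move_ptp([621,-225,160],down(.1245)); bot.move_gripper(60,20)
    T=wristT(); im=bot.camera("wrist"); cv2.imwrite("pics/w2.png",im[:,:,::-1]); np.save("T2.npy",T)
    c=bot.get_calibration("wrist")
    for zz in (34,64):
        p=np.linalg.inv(T)@[621,-225,zz,1]; print(zz,c["cx"]-c["fx"]*p[0]/p[2],c["cy"]+c["fy"]*p[1]/p[2])
print(f()["t"],f()["joint_pos"])
E
```

```text
touch True 15 [587.20862205  93.58552627  16.28741663] [-5.22248537  0.26250292 11.70970271] 6.9667
34 277.95328022701943 196.5033882965388
64 277.9899484883373 207.58794162531936
10.1583 [-5.30298066e-02  3.80757504e-01 -1.11907983e-01  1.15627423e-05
 -1.07814251e+00  1.74824818e+00]
```

View pics/w2.png

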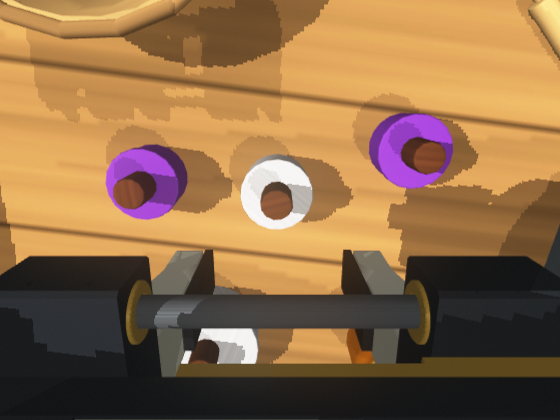

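The cork was touched at z = 16.3, as expected. In the wrist view the knob is at (276,205) and the lid at (277,192), 2 mm or less from prediction. I refine to (622,-224) and grasp the knob.

```bash
python3 - <<'E'
from h import *
f=bot.read_state
bot.line_to([622,-224,75],200); bot.line_to([622,-224,38],80)
bot.move_gripper(10,25); s=f(); print("grip",s["width"],s["finger_force"],s["contact_force"],s["t"])
if s["width"]>18:
    b0=s["contact_force"][2]
    bot.line_to([622,-224,150],150); s=f(); print("lift",s["width"],s["contact_force"]-[0,0,b0],s["t"])
    bot.line_to([587,93.5,150],170); bot.pause(.2)
    T=wristT(); cv2.imwrite("pics/w3.png",bot.camera("wrist")[:,:,::-1]); cv2.imwrite("pics/s3.png",bot.camera("side")[:,:,::-1])
    s=f(); print(s["width"],s["finger_force"],s["tcp_pos"],s["t"])
    a=cv2.imread("pics/w3.png");b=cv2.imread("pics/s3.png")[60:360,130:430]
    cv2.imwrite("pics/c3.png",np.hstack([cv2.resize(a,(480,360)),cv2.resize(b,(320,360))]))
E
```

```text
grip 23.114144698561518 25.000163912773132 [0.03255162 1.39842644 0.9760706 ] 12.025
lift 23.624628668819888 [-0.00595807  0.35559985 -2.41219382] 12.925
23.270144185526533 24.999797344207764 [587.04760574  93.19448494 149.98378746] 15.25
```

View pics/c3.png

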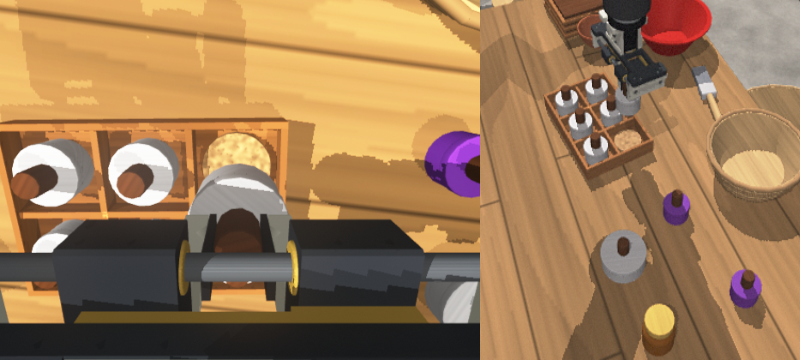

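The tin hangs upright from its knob, seen at (238,195) in the left half, above the cork cell. The grip is holding, so I lower it until it makes contact, release, retreat and check.

```bash
python3 - <<'E'
from h import *
f=bot.read_state; x,y=587,93.5
bot.line_to([x,y,85],120); bot.line_to([x,y,60],50); bot.pause(.2)
b=f()["contact_force"][2]; z=60; hit=False
while z>51 and not hit:
    z-=.7; bot.line_to([x,y,z],20); s=f(); hit=s["contact_force"][2]-b>3
bot.pause(.1); s=f(); print(hit,z,s["tcp_pos"],s["contact_force"]-[0,0,b],s["width"],s["t"])
if hit and s["tcp_pos"][2]<57:
    bot.move_gripper(45); bot.line_to([x,y,90],100); bot.line_to([x,y,150],200)
    bot.move_ptp([480,250,220],down(.1245)); bot.pause(.3)
    a=bot.camera("top")[:,:,::-1];c=bot.camera("side")[:,:,::-1]
    cv2.imwrite("pics/c4.png",np.hstack([cv2.resize(a[150:290,110:260],(400,373),interpolation=2),cv2.resize(c[110:222,185:305],(400,373),interpolation=2)]))
print(f()["t"])
E
```

```text
True 53.699999999999974 [587.10213761  93.5433107   54.07916967] [-2.25491091  0.26608506  6.40139785] 23.355035744844198 19.1417
21.9583
```

View pics/c4.png

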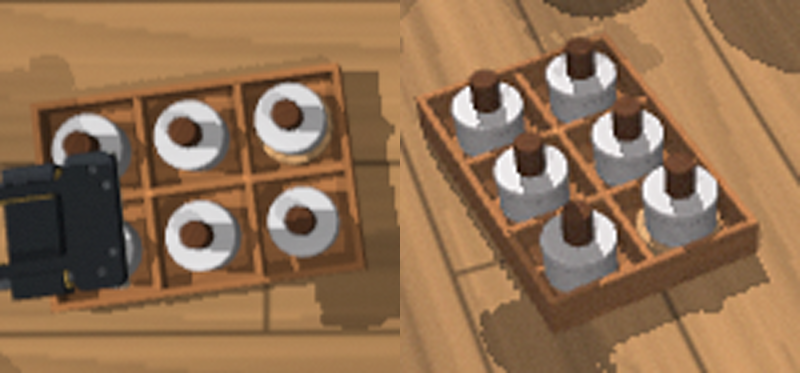

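The tin stands upright at (290,120) in the left half and (680,200) in the right, within the cork cell with a sliver of cork showing. Contact came at TCP z = 54.1, which is the 16 mm cork top plus the 38 mm grip height, so it sits flat. The robot is clear, so I hand in.

```bash
python3 -c "
from plant import bot
print(bot.close_job())"
```

```text
the job is handed in; nothing more can be done
None
```

Job handed in at about 22 s: the empty gripper's fingertips touched the cork first, then the small steel tin was set upright and flat on it in the vacant cell, and the robot is clear of everything.

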